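Take a profile template out of the locked rack

TASK

Give the black wing knob on the template rack a quarter turn anticlockwise so that its brass keeper bar swings off the templates, and leave it open. Then slide the tall template with the tongue up out of its slot and stand it, tongue up, on the sloping stand: set it down before letting go, with its whole lower edge on the ledge behind the lip and its face leaning back against the sloping board. Leave the other two templates in their slots and the loose things on the bench where they are.

Things in the scene. Friction and masses are not known exactly. Their poses are not given: they have to be found in the camera images.
- rack: Rack fixed to the bench: dark base plate 150 x 210 x 10 mm and on it a wooden block, top 40 mm above the bench, with three slots 8 mm wide, 114 mm long along the rack's x, 30 mm deep (floor at z = 10 mm), at y = -76, -40 and -4 mm. A 24 mm post at y = 86 mm carries the keeper. Origin: centre of the underside, on the bench; z up.
- keeper (a joint): Angle (rad) of the brass keeper bar (24 wide, 10 thick, underside 144 mm above the bench, 190 mm long from the post's axis). 0: it points along the rack's -y, over all slots, and the tongued template cannot rise. It grows anticlockwise seen from above; at 1.57 (stop 1.6) the bar points along the rack's +x, clear of the templates. Stays where left.
- keeper_grip (a point): Point on the keeper's axis at the height to grip its black wing knob, 177 mm above the bench. The wing is 60 mm long, 14 mm wide and 26 mm tall (160 to 186 mm above the bench), in line with the brass bar. Y axis along the wing, the bar lies on its -y side; x across the wing; z up.
- tongue_template: The tall template: a flat 6 mm aluminium plate of about 0.2 kg, 110 mm wide and 80 mm high with a central tongue 70 mm wide rising 50 mm more (130 mm in all). It stands upright in one of the three slots (any of them). Origin: middle of its lower edge; x along its width, y through its thickness, z up to the tongue. Both faces are alike.
- tongue_top (a point): Middle of the top edge of the tall template's tongue, 130 mm above its lower edge; the template is gripped here across its 6 mm thickness.
- plain_template: A plain rectangular aluminium plate 110 wide x 80 high x 6 mm standing in another slot; origin at the middle of its lower edge, axes as for the tall one. Stays in its slot.
- notched_template: An aluminium plate 110 wide x 80 high x 6 mm with a 40 mm wide, 25 mm deep notch in the middle of its top edge, standing in the remaining slot; origin at the middle of its lower edge, axes as for the tall one. Stays in its slot.
- stand: Wooden stand fixed to the bench, 180 mm long along its y. Level ledge at z = 20 mm from x = -17 mm (inside of a lip 10 mm high, 8 mm thick) to x = 9 mm (foot of the board). The board leans back 15 degrees from vertical towards +x, 60 mm up the slope (its top about 78 mm above the bench). Origin: on the bench below the ledge; x from lip to board, z up.
- stone: Grey sharpening stone 150 x 50 x 25 mm lying loose between rack and stand; origin at the centre of its underside. A bystander.
- screwdriver: Screwdriver 150 mm long lying loose near the robot. A bystander.
- mallet: Mallet with a black 90 x 60 x 60 mm head and wooden handle, lying loose beyond the rack and the stand; origin under the middle of its head. A bystander.
- jar: Closed jar, 64 mm across, 90 mm high, standing loose at the right. A bystander.
Mind the look-alikes: they are no part of the job. What is shaped like the tongue_template but pink is not meant.

How it is judged:
By the outcome, as a careful person would: the job done as asked, in the order asked, and still so for the second after the job is handed in, with the robot touching nothing.
It also fails if it takes over 51 s, if anything falls off the work surface, if the arm or the gripper's body presses on something with over 40 N, if the wrist force passes 120 N, or if a joint passes its speed limit or range.

ROBOT

A 6-joint arm with a two-finger parallel gripper is mounted at the origin on the work surface. World frame = base frame: x ahead of the robot, y to its left, z up, the work surface at z = 0. Lengths are in mm, angles in rad, forces in N, time in s.
With the tool pointing down it reaches from about 350 to 875 mm from the base axis. Payload 4.2 kg.
Tool frame: the origin (TCP) lies midway between the tips of the shut fingers; the grasp point (between the pads) lies 19 mm behind it; z points along the fingers, y is the line along which they close (so a half turn about z gives the same grasp; the last joint's range is limited). The gripper opens to 85 mm and grips with 20 to 120 N. Pads are 22 mm wide; open, the fingers measure 114 mm over their backs; the gripper's body (76 mm by 85 mm) begins 54 mm behind the grasp point. The pads swing forward as they close: fully open they stand 13 mm farther back than shut.
Start: joints at [1.516, 0.385, 0.008, 0, -1.194, -0.259], TCP at [192.89, 594.469, 231.312] pointing down, gripper open.
Joint ranges: [-3.14, 3.14], [-1.21, 2.06], [-1.07, 1.41], [-3.16, 2.05], [-2.99, -0.16], [-3.1, 3.1]. Speed limits (rad/s): [2.79, 2.79, 3.14, 3.14, 3.14, 3.14].

INTERFACE

Orientations are given as a unit quaternion [x, y, z, w].
In Python, from bench import arm gives the robot as it stands. The module is installed in compiled form; this text tells all that it offers.
- The arm moves only by the shell command python3 -m handwheel 'ROWS' [OPENING]. ROWS is JSON, a list of rows, each an object of numbers: "x", "y", "z": the shift along the world's x, y, z each as a share of 20 cm, from -1 to 1; "ax", "ay", "az": the turn, a rotation vector about the world's x, y, z each as a share of 90 degrees, from -1 to 1. In form: [{"x": .., "y": .., "z": .., "ax": .., "ay": .., "az": ..}, ...]. A call has exactly 8 rows; each row shifts and turns the commanded pose from where the row before left it; what a row does not reach is not made up. A row lasts 1/10 s, in which the tool goes at most 50 mm and 8.59 degrees, less where a joint would pass 70% of its speed; a pose out of reach is approached as far as the arm can. A call with a number of a shift or a turn outside -1 to 1 is refused whole. A call with a gripper value outside its range is refused whole. OPENING is the opening, from -1 (shut) to 1 (fully open), set as the call begins (- or left out, the last holds). The fingers move at their own pace and stop on an object; the grip force is fixed at half the most. Time passes only in rows, so rows that do not move let the fingers close, or fill a call up. It gives the time, the measured TCP pose, the force, the opening and the grip force at its end, in the units of the state.
- arm.read_state(): the state, without advancing time (a new reading comes with each control period).
- arm.get_image(name): name is "scene" or "side" or "wrist"; returns the picture (480x640x3 uint8, red, green, blue); there is no depth.
- arm.camera_params(name): a dict with "K" (3x3 intrinsics, pixels), "position" and "orientation" of the camera in the world. Camera axes: x right, y down, z forward; pixel columns grow to the right and rows downward; lengths in mm; the calibration is good to about 2 mm. A picture is of the moment at which its call begins: read the wrist's pose just before it. camera_params takes no time and is no camera call; for the wrist camera it gives the pose at the moment of the call.
- arm.job_done(): hands the job in; it is judged then, once.
The state is a dict: "clock": time; "joints": joint angles; "joint_vel": joint speeds; "joint_efforts": joint torques, N m; "position": TCP position; "ee_rot": TCP orientation; "contact_force": force on the tool from outside, world axes, zero at the start; "wrist_torque": the same for the moment, N m; "gripper_width": finger opening in mm; "grasp_force": force on a finger pad.
Only numpy, scipy, OpenCV 4.12 (cv2) and the standard library are available. Lean on these libraries where they do the work, as an engineer would, in place of code of your own. Each camera call takes 0.05 s, during which the arm holds its last target. There are 200 camera calls.

## Working session

There is one attempt and no reset: what is moved stays moved. The work goes in short steps, Python scripts to look and compute and a shell command to move; the robot and the scene stay as the last step left them, time stands still between calls to the robot, and variables do not carry over. Pictures are saved under pics/ and viewed, at most 10 in all, crops included, and the job is handed in when it is done.

```bash
mkdir -p pics
cat > h.py <<'E'
import numpy as np, cv2, json
from bench import arm
from scipy.spatial.transform import Rotation as R
def cam(n):
    p=arm.camera_params(n); return np.array(p["K"]),np.array(p["position"]),R.from_quat(p["orientation"]).as_matrix()
def ray(c,u,v):
    K,p,M=c; d=M@np.linalg.inv(K)@np.array([u,v,1.]); return p,d/np.linalg.norm(d)
def onz(c,u,v,z):
    p,d=ray(c,u,v); return p+d*(z-p[2])/d[2]
def proj(c,X):
    K,p,M=c; q=K@(M.T@(np.array(X)-p)); return q[:2]/q[2]
def tri(c1,a,c2,b):
    p,d=ray(c1,*a);q,e=ray(c2,*b);s=np.linalg.lstsq(np.c_[d,-e],q-p,rcond=None)[0]
    A=p+s[0]*d;B=q+s[1]*e; return (A+B)/2,np.linalg.norm(A-B)
def snap(n,f):
    im=cv2.cvtColor(np.array(arm.get_image(n)),cv2.COLOR_RGB2BGR); cv2.imwrite(f,im); return im
E
python3 - <<'E'
from h import *
for n in("scene","side","wrist"):
    c=cam(n); np.save(n+"0",np.array([1])); print(n,c[0][0,0],c[1],c[2][:,2]); snap(n,f"pics/{n}0.png")
print(arm.read_state())
E
```

```text
scene 548.7950967900126 [1215.77847069 -692.58981383 1079.4670864 ] [-0.52269626  0.45785523 -0.71913643]
side 531.2973901839893 [461.56420412 966.84295016 730.4182242 ] [ 0.04522614 -0.86197648 -0.50492686]
wrist 343.7892010731798 [272.20236937 567.14223164 372.10442599] [-0.3124179   0.09865476 -0.94480807]
{'clock': 0.15, 'joints': array([ 1.51561580e+00,  3.85431292e-01,  6.95477598e-03, -3.14626031e-04,
       -1.19397458e+00, -2.58632126e-01]), 'joint_vel': array([-0.00061019, -0.00344262,  0.00351876,  0.00136233,  0.00114298,
        0.00082672]), 'joint_efforts': array([-5.05310836e-04, -3.92677975e+01,  1.88581109e+01,  4.18861449e+00,
       -3.42820582e-03,  7.44843121e-08]), 'position': array([192.77181961, 594.08896937, 230.45327977]), 'ee_rot': array([ 9.87706022e-01, -1.56320530e-01, -6.14503991e-05,  8.37958724e-04]), 'contact_force': array([ 0.22394274, -0.45933284,  0.14657053]), 'wrist_torque': array([-0.02632146,  0.02633008,  0.0149039 ]), 'grasp_force': 0.0, 'gripper_width': 85.4639091718289}
```

View pics/scene0.png

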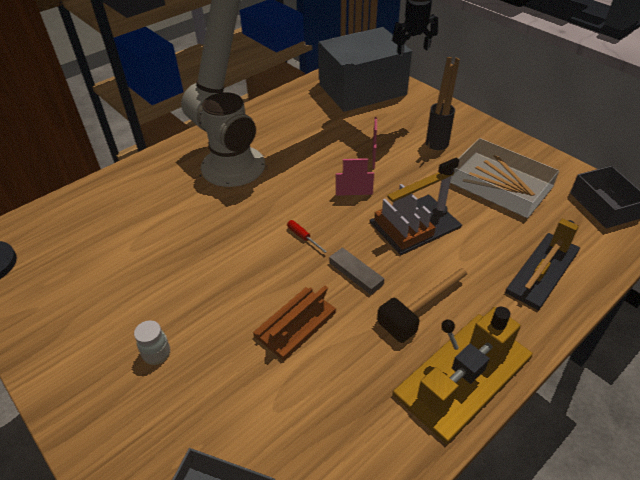

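View pics/side0.png

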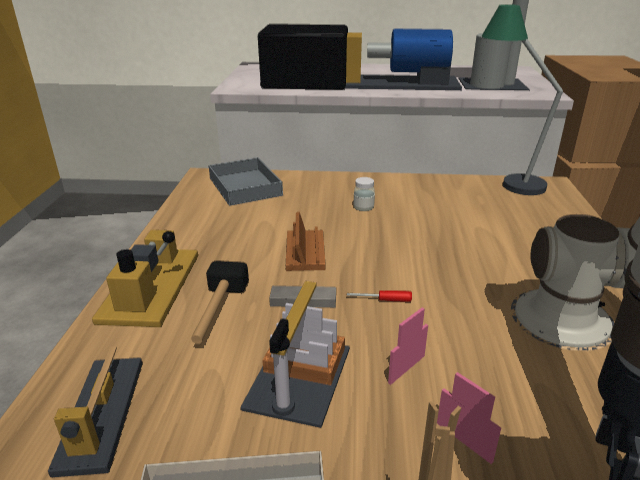

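Scene view: the rack is at (415,215) with its knob at (450,166), and the stand is at (295,320). The stone is at (356,270), the mallet at (398,318), the jar at (152,342) and the screwdriver at (305,235).
Candidates for the tall template: grey plates in the rack at scene (405,212), and pink tongued plates at (355,178) and (375,140), which are decoys. I choose the grey tongued plate in the rack and check it in a close crop.

Run:
```python
import cv2,numpy as np
a=cv2.imread("pics/scene0.png");b=cv2.imread("pics/side0.png")
g=lambda i,x,y,w,h,s:cv2.resize(i[y:y+h,x:x+w],None,fx=s,fy=s,interpolation=cv2.INTER_CUBIC)
A=g(a,365,150,100,105,4);B=g(b,240,275,115,150,4)  # 400x420, 460x600
A2=g(a,245,280,95,80,4)
B=g(b,240,275,100,150,4)
C=np.zeros((600,800,3),np.uint8);C[:420,:400]=A;C[:600,400:800]=B
C[420:600,:214]=g(a,245,280,107,90,2)
cv2.imwrite("pics/crop1.png",C)
```

```text
(no output)
```

View pics/crop1.png

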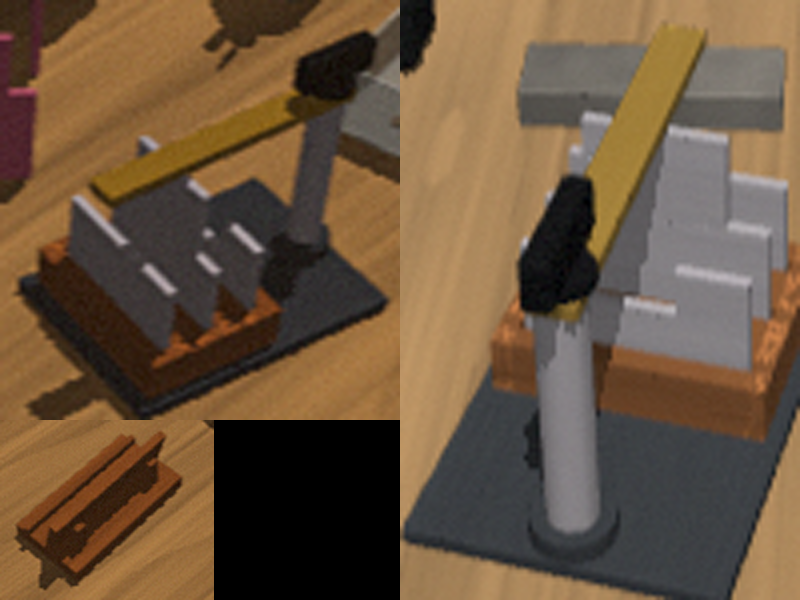

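The close crop shows the middle grey plate has the tongue: its top is on either side of the brass bar, side (418,310), and its shoulder at side (427,332). The near plate is notched, side (412,343), and the far one is plain, side (430,320). So the target is in the middle slot, y = -40.

Run:
```python
from h import *
a,b=cam("scene"),cam("side")
S=lambda x,y:(365+x/4,150+y/4); D=lambda x,y:(240+(x-400)/4,275+y/4)
for n,p in dict(base_l=(20,278),base_f=(150,408),base_r=(388,298),base_b=(258,180)).items(): print(n,onz(a,*S(*p),10)[:2].round(1))
print("base side L",onz(b,*D(405,535),10)[:2])
print("bar end scene",onz(a,*S(104,190),154)[:2],"side",onz(b,*D(682,30),154)[:2])
print("knob top",onz(a,*S(335,58),178)[:2],"side",onz(b,*D(556,235),178)[:2])
print("knob tri",tri(a,S(335,65),b,D(556,240)))
T=lambda x,y:(245+x/2,280+(y-420)/2)
for p in[(15,530),(75,580),(180,480)]: print("stand",onz(a,*T(*p),15)[:2])
for p in[(287,268),(325,268),(320,230),(288,232)]: print("stand side",onz(b,*p,15)[:2])
# masks: orange-brown wood in both
w=cv2.imread("pics/wrist0.png"); print(w.mean())
```

```text
base_l [473.2 134.4]
base_f [618.1 109.2]
base_r [659.9 306.3]
base_b [519.  335.2]
base side L [653.52786423 313.85517918]
bar end scene [553.09985208 118.73115983] side [545.8523347  124.48956354]
knob top [584.4623243  302.54667054] side [579.81157597 307.79794119]
knob tri (array([582.40774528, 304.0385921 , 171.2534321 ]), np.float64(3.7240094406430804))
stand [ 561.70750266 -341.88785373]
stand [ 660.05279734 -332.56063579]
stand [ 638.56715981 -153.13129756]
stand side [ 630.20614333 -138.75152728]
stand side [ 535.84815793 -144.56732891]
stand side [ 562.79132125 -340.69047335]
stand side [ 651.00825083 -323.48256273]
128.7892849392361
```

Run:
```python
from h import *
a,b=cam("scene"),cam("side")
print("holder base",onz(a,440,145,0), "stick top tri",tri(a,(452,60),b,(434,408)))
print("pink",onz(a,355,197,0),onz(a,372,165,0))
```

```text
holder base [376.01365499 558.09430295   0.        ] stick top tri (array([370.41808098, 557.34214866, 294.84905663]), np.float64(4.421413071009848))
pink [369.20696245 177.87852937   0.        ] [297.89033294 322.11228914   0.        ]
```

```bash
python3 -m handwheel '[{"x":0.1,"y":-0.19,"z":0.1},{"x":0.1,"y":-0.19,"z":0.1,"az":-0.09},{"x":0.1,"y":-0.19,"z":0.1,"az":-0.09},{"x":0.1,"y":-0.19,"z":0.1,"az":-0.09},{"x":0.1,"y":-0.19,"z":0.1,"az":-0.09},{"x":0.22,"y":-0.08,"z":0,"az":-0.09},{"x":0.22,"y":-0.08,"z":0,"az":-0.09},{"x":0.22,"y":-0.08,"z":0,"az":-0.09}]' 1
```

```text
invalid input at $[0]: expected keys x, y, z, ax, ay, az
```

```bash
python3 -m handwheel '[{"x":0.1,"y":-0.19,"z":0.1,"ax":0,"ay":0,"az":0},{"x":0.1,"y":-0.19,"z":0.1,"ax":0,"ay":0,"az":-0.09},{"x":0.1,"y":-0.19,"z":0.1,"ax":0,"ay":0,"az":-0.09},{"x":0.1,"y":-0.19,"z":0.1,"ax":0,"ay":0,"az":-0.09},{"x":0.1,"y":-0.19,"z":0.1,"ax":0,"ay":0,"az":-0.09},{"x":0.22,"y":-0.08,"z":0,"ax":0,"ay":0,"az":-0.09},{"x":0.22,"y":-0.08,"z":0,"ax":0,"ay":0,"az":-0.09},{"x":0.22,"y":-0.08,"z":0,"ax":0,"ay":0,"az":-0.09}]' 1
```

```text
clock: 0.95
position: [426.1, 355.4, 331.8]
ee_rot: [0.793, -0.609, -0.0, -0.0]
contact_force: [-0.0, 1.4, 0.2]
gripper_width: 85.3
grasp_force: 0.0
```

```bash
python3 -m handwheel '[{"x":0.19,"y":-0.06,"z":-0.04,"ax":0,"ay":0,"az":-0.07},{"x":0.19,"y":-0.06,"z":-0.04,"ax":0,"ay":0,"az":-0.07},{"x":0.19,"y":-0.06,"z":-0.04,"ax":0,"ay":0,"az":-0.07},{"x":0.19,"y":-0.06,"z":-0.04,"ax":0,"ay":0,"az":-0.07},{"x":0,"y":0,"z":0,"ax":0,"ay":0,"az":0},{"x":0,"y":0,"z":0,"ax":0,"ay":0,"az":0},{"x":0,"y":0,"z":0,"ax":0,"ay":0,"az":0},{"x":0,"y":0,"z":0,"ax":0,"ay":0,"az":0}]' 1
cat > w.py <<'E'
from h import *
import sys,pickle
s=arm.read_state(); c=cam("wrist"); pickle.dump(c,open(f"pics/{sys.argv[1]}.pkl","wb"))
im=snap("wrist",f"pics/{sys.argv[1]}.png")
print(s["position"].round(1),R.from_quat(s["ee_rot"]).as_matrix().round(3).tolist(),s["joints"].round(2),c[1].round(1),c[2][:,2].round(2))
E
python3 w.py w1
```

```text
clock: 1.75
position: [576.0, 309.1, 300.3]
ee_rot: [-0.644, 0.765, 0.0, 0.001]
contact_force: [-1.7, -0.1, 0.0]
gripper_width: 85.8
grasp_force: 0.0
[576.  309.1 300.3] [[-0.17, -0.985, 0.001], [-0.985, 0.17, 0.001], [-0.001, -0.001, -1.0]] [ 0.74  0.4   0.2   0.   -1.37 -0.91] [560.7 224.8 442. ] [ 0.06  0.32 -0.94]
```

View pics/w1.png

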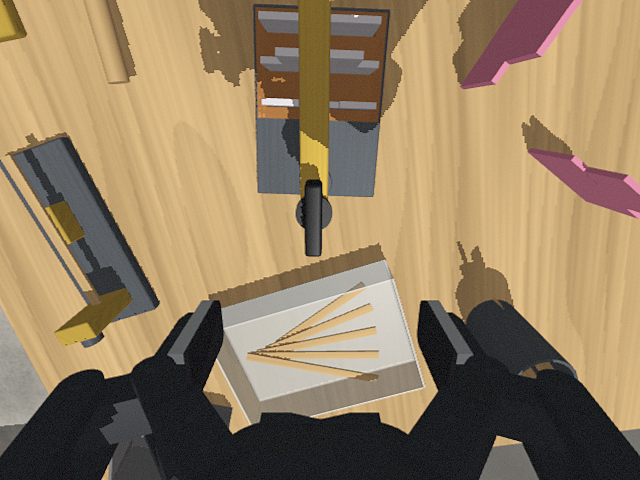

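Wrist view: the rack is at the top. The wing runs (314,181) to (313,255), the brass bar runs up column 314, and the base corners are (258,193), (374,196) and (389,10). The tongue tops are near row 52.

Run:
```python
from h import *
import pickle
c=pickle.load(open("pics/w1.pkl","rb")); im=cv2.imread("pics/w1.png"); hsv=cv2.cvtColor(im,cv2.COLOR_BGR2HSV)
m=cv2.inRange(im,(0,0,0),(60,60,60)); m[:175]=0;m[262:]=0;m[:,:285]=0;m[:,345:]=0
ys,xs=np.nonzero(m); 
for r in range(178,258,6):
    q=np.nonzero(m[r])[0]; print(r,q.min() if len(q) else 0,q.max() if len(q) else 0,end='; ')
e1=onz(c,313.5,255,186);e2=onz(c,314.5,181,186)
print("\nwing",e1[:2],e2[:2],(e1+e2)[:2]/2,np.linalg.norm(e1-e2))
for p in[(258,193),(374,196),(389,10),(255,5)]: print("base",onz(c,*p,10)[:2])
m=cv2.inRange(hsv,(18,120,60),(32,255,255)); m[:,:290]=0;m[:,340:]=0;m[185:]=0
for r in(5,40,80,120,160):
    q=np.nonzero(m[r])[0]; A=onz(c,q.min(),r,154);B=onz(c,q.max()+1,r,154); print("bar",r,q.min(),q.max(),((A+B)/2)[:2].round(1),np.linalg.norm(A-B).round(1))
```

```text
178 0 0; 184 306 321; 190 305 321; 196 304 322; 202 299 328; 208 301 321; 214 303 321; 220 301 321; 226 302 321; 232 305 321; 238 305 321; 244 306 321; 250 306 320; 256 0 0; 
wing [584.11580686 330.88452057] [572.83861287 271.82534654] [578.47720987 301.35493355] 60.12621010610325
base [655.13634215 307.16859173]
base [509.29198758 336.21055585]
base [468.74846816 133.63722771]
base [611.20674484 104.41589172]
bar 5 298 337 [549.6 152.2] 28.9
bar 40 299 330 [555.6 173.9] 23.8
bar 80 299 329 [560.7 200.7] 23.8
bar 120 299 328 [566.2 229.5] 23.9
bar 160 300 327 [571.7 260.4] 23.1
```

```bash
python3 -m handwheel '[{"x":0.015,"y":-0.035,"z":-0.1,"ax":0,"ay":0,"az":-0.008},{"x":0,"y":0,"z":-0.2,"ax":0,"ay":0,"az":0},{"x":0,"y":0,"z":-0.2,"ax":0,"ay":0,"az":0},{"x":0,"y":0,"z":-0.16,"ax":0,"ay":0,"az":0},{"x":0,"y":0,"z":-0.05,"ax":0,"ay":0,"az":0},{"x":0,"y":0,"z":0,"ax":0,"ay":0,"az":0},{"x":0,"y":0,"z":0,"ax":0,"ay":0,"az":0},{"x":0,"y":0,"z":0,"ax":0,"ay":0,"az":0}]' 0
python3 -m handwheel '[{"x":0,"y":0,"z":0,"ax":0,"ay":0,"az":0},{"x":0,"y":0,"z":0,"ax":0,"ay":0,"az":0},{"x":0,"y":0,"z":0,"ax":0,"ay":0,"az":0},{"x":0,"y":0,"z":0,"ax":0,"ay":0,"az":0},{"x":0,"y":0,"z":0,"ax":0,"ay":0,"az":0},{"x":0,"y":0,"z":0,"ax":0,"ay":0,"az":0},{"x":0,"y":0,"z":0,"ax":0,"ay":0,"az":0},{"x":0,"y":0,"z":0,"ax":0,"ay":0,"az":0}]' -1
```

```text
clock: 2.6
position: [580.9, 302.4, 160.0]
ee_rot: [-0.639, 0.769, -0.0, 0.002]
contact_force: [0.3, -1.0, -0.4]
gripper_width: 42.7
grasp_force: 0.0
clock: 3.4
position: [580.6, 302.1, 160.6]
ee_rot: [-0.639, 0.769, -0.0, 0.002]
contact_force: [-2.6, 0.5, 7.1]
gripper_width: 13.0
grasp_force: 62.5
```

```bash
python3 -m handwheel '[{"x":0,"y":0,"z":0,"ax":0,"ay":0,"az":0.08},{"x":0,"y":0,"z":0,"ax":0,"ay":0,"az":0.08},{"x":0,"y":0,"z":0,"ax":0,"ay":0,"az":0.08},{"x":0,"y":0,"z":0,"ax":0,"ay":0,"az":0.08},{"x":0,"y":0,"z":0,"ax":0,"ay":0,"az":0.08},{"x":0,"y":0,"z":0,"ax":0,"ay":0,"az":0.08},{"x":0,"y":0,"z":0,"ax":0,"ay":0,"az":0.08},{"x":0,"y":0,"z":0,"ax":0,"ay":0,"az":0.08}]'
```

```text
clock: 4.2
position: [583.4, 303.1, 160.6]
ee_rot: [0.931, -0.364, 0.003, -0.004]
contact_force: [6.9, 2.5, 2.3]
gripper_width: 13.1
grasp_force: 62.0
```

```bash
python3 -m handwheel '[{"x":0,"y":0,"z":0,"ax":0,"ay":0,"az":0.08},{"x":0,"y":0,"z":0,"ax":0,"ay":0,"az":0.08},{"x":0,"y":0,"z":0,"ax":0,"ay":0,"az":0.08},{"x":0,"y":0,"z":0,"ax":0,"ay":0,"az":0.08},{"x":0,"y":0,"z":0,"ax":0,"ay":0,"az":0.04},{"x":0,"y":0,"z":0,"ax":0,"ay":0,"az":0},{"x":0,"y":0,"z":0,"ax":0,"ay":0,"az":0},{"x":0,"y":0,"z":0,"ax":0,"ay":0,"az":0}]'
```

```text
clock: 5.0
position: [584.3, 304.6, 160.6]
ee_rot: [0.996, -0.092, 0.005, -0.004]
contact_force: [8.5, 4.7, 0.8]
gripper_width: 12.7
grasp_force: 63.8
```

```bash
python3 -m handwheel '[{"x":0,"y":0,"z":0,"ax":0,"ay":0,"az":0},{"x":0,"y":0,"z":0,"ax":0,"ay":0,"az":0},{"x":0,"y":0,"z":0,"ax":0,"ay":0,"az":0},{"x":0,"y":0,"z":0,"ax":0,"ay":0,"az":0},{"x":0,"y":0,"z":0.1,"ax":0,"ay":0,"az":0},{"x":0,"y":0,"z":0.2,"ax":0,"ay":0,"az":0},{"x":0,"y":-0.1,"z":0.2,"ax":0,"ay":0,"az":0},{"x":0,"y":-0.2,"z":0.14,"ax":0,"ay":0,"az":0}]' 0
python3 -m handwheel '[{"x":-0.03,"y":-0.24,"z":0,"ax":0,"ay":0,"az":0},{"x":-0.03,"y":-0.24,"z":0,"ax":0,"ay":0,"az":0},{"x":0,"y":0,"z":0,"ax":0,"ay":0,"az":0},{"x":0,"y":0,"z":0,"ax":0,"ay":0,"az":0},{"x":0,"y":0,"z":0,"ax":0,"ay":0,"az":0},{"x":0,"y":0,"z":0,"ax":0,"ay":0,"az":0},{"x":0,"y":0,"z":0,"ax":0,"ay":0,"az":0},{"x":0,"y":0,"z":0,"ax":0,"ay":0,"az":0}]' 0
python3 w.py w2
```

```text
clock: 5.8
position: [580.2, 242.7, 287.4]
ee_rot: [0.996, -0.091, 0.001, -0.001]
contact_force: [0.9, -0.5, -0.1]
gripper_width: 42.7
grasp_force: 0.0
clock: 6.6
position: [567.9, 146.3, 284.9]
ee_rot: [0.996, -0.092, -0.0, 0.0]
contact_force: [0.2, -0.0, 0.3]
gripper_width: 42.9
grasp_force: 0.0
[567.9 146.3 284.9] [[0.983, -0.183, -0.001], [-0.183, -0.983, -0.0], [-0.0, 0.0, -1.0]] [ 0.53  0.29 -0.   -0.   -1.28  0.86] [650.1 129.8 426.7] [-0.32  0.06 -0.94]
```

View pics/w2.png

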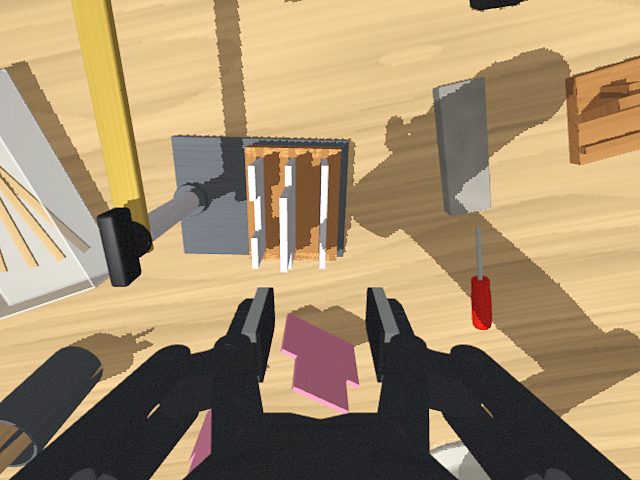

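Wrist view: the keeper bar (col 75–150, rows 0–230) now points along the rack's +x, well clear of the plates. The tongue's bright top edge runs about (284,198) to (285,271), and the stand is at the right edge (600,110).

Run:
```python
from h import *
import pickle
c=pickle.load(open("pics/w2.pkl","rb")); im=cv2.imread("pics/w2.png"); hsv=cv2.cvtColor(im,cv2.COLOR_BGR2HSV)
m=cv2.inRange(im,(215,215,215),(255,255,255)); m[:150]=0;m[280:]=0;m[:,:245]=0;m[:,335:]=0
n,l,s,ct=cv2.connectedComponentsWithStats(m)
for i in range(1,n):
    if s[i,4]>30: print(s[i],ct[i].round(1))
for r in range(160,276,6):
    q=np.nonzero(m[r,272:305])[0]; print(r,q.min()+272 if len(q) else 0,q.max()+272 if len(q) else 0,end="; ")
y=cv2.inRange(hsv,(18,120,60),(32,255,255)); y[:,165:]=0
P=[]
for r in(5,50,100,150,190):
    q=np.nonzero(y[r])[0]; A=onz(c,q.min(),r,154);B=onz(c,q.max()+1,r,154); P.append((A+B)/2); print("\nbar",r,q.min(),q.max(),P[-1][:2].round(1),np.linalg.norm(A-B).round(1))
d=P[0]-P[3]; print("ang",np.degrees(np.arctan2(d[1],d[0])))
for p in[(173,136),(184,253),(350,140),(343,256)]: print("base",onz(c,*p,10)[:2])
```

```text
[248 166  13  65 420] [254.  196.6]
[285 166   7  21 126] [287.7 175.7]
[320 166   8  57 341] [323.6 192.9]
[279 198   9  75 527] [283.  234.1]
[251 238   7  31 190] [254.3 252.7]
[319 243   6  26 107] [321.7 257.9]
[288 255   4  14  33] [289.9 263. ]
160 0 0; 166 285 290; 172 285 290; 178 285 291; 184 285 291; 190 0 0; 196 0 0; 202 279 286; 208 280 286; 214 280 286; 220 280 286; 226 280 286; 232 280 286; 238 280 286; 244 280 286; 250 280 286; 256 280 290; 262 280 290; 268 280 291; 274 0 0; 
bar 5 72 111 [746.4 269.9] 27.3

bar 50 81 119 [719.4 274.8] 27.6

bar 100 91 127 [686.9 281.2] 27.4

bar 150 102 136 [651.2 287.3] 27.1

bar 190 13 143 [627.3 331.4] 105.4
ang -10.356697613775653
base [655.54481312 303.05343277]
base [511.16005132 336.27860025]
base [613.3002994  100.22895218]
base [468.85417432 132.06006082]
```

```bash
python3 - <<'E'
from h import *
import pickle
c=pickle.load(open("pics/w2.pkl","rb"))
A=onz(c,283.3,198,140);B=onz(c,283.8,273,140);print("tongue",A,B,(A+B)/2,np.linalg.norm(A-B))
E
python3 -m handwheel '[{"x":0,"y":-0.2,"z":0,"ax":0,"ay":0,"az":0},{"x":0,"y":-0.24,"z":0,"ax":0,"ay":0,"az":0},{"x":0,"y":-0.24,"z":0,"ax":0,"ay":0,"az":0},{"x":0,"y":-0.24,"z":0,"ax":0,"ay":0,"az":0},{"x":0,"y":-0.24,"z":0,"ax":0,"ay":0,"az":0},{"x":0,"y":-0.24,"z":0,"ax":0,"ay":0,"az":0},{"x":0,"y":-0.24,"z":0,"ax":0,"ay":0,"az":0},{"x":0,"y":-0.2,"z":0,"ax":0,"ay":0,"az":0}]' 0
python3 -m handwheel '[{"x":0,"y":0,"z":0,"ax":0,"ay":0,"az":0},{"x":0,"y":0,"z":0,"ax":0,"ay":0,"az":0},{"x":0,"y":0,"z":0,"ax":0,"ay":0,"az":0},{"x":0,"y":0,"z":0,"ax":0,"ay":0,"az":0},{"x":0,"y":0,"z":0,"ax":0,"ay":0,"az":0},{"x":0,"y":0,"z":0,"ax":0,"ay":0,"az":0},{"x":0,"y":0,"z":0,"ax":0,"ay":0,"az":0},{"x":0,"y":0,"z":0,"ax":0,"ay":0,"az":0}]' 0
python3 w.py w3
```

```text
tongue [587.75353035 172.82577149 140.        ] [518.58731835 187.69720256 140.        ] [553.17042435 180.26148703 140.        ] 70.74690342710184
clock: 7.45
position: [567.7, -224.7, 285.3]
ee_rot: [0.996, -0.093, -0.0, 0.0]
contact_force: [1.0, -0.0, 0.1]
gripper_width: 42.8
grasp_force: 0.0
clock: 8.25
position: [567.9, -222.3, 285.4]
ee_rot: [0.996, -0.092, 0.0, 0.0]
contact_force: [-0.2, -0.3, -0.5]
gripper_width: 42.5
grasp_force: 0.0
[ 567.9 -222.3  285.4] [[0.983, -0.184, 0.0], [-0.184, -0.983, -0.0], [0.0, 0.0, -1.0]] [-0.11  0.33  0.06  0.   -1.3   1.49] [ 650.  -238.8  427.2] [-0.32  0.06 -0.94]
```

View pics/w3.png

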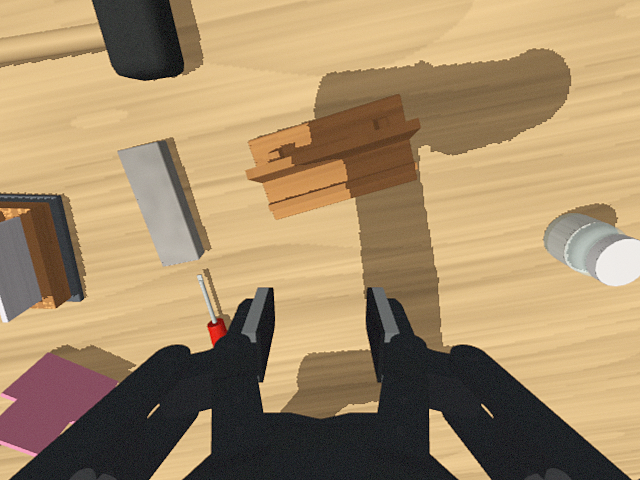

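Wrist view of the stand: the board's top edge runs (247,172) to (419,124), its braces are above it (+x), and the lip is the lower long edge (275,217) to (415,178). I enlarge it for exact corners.

Run:
```python
import cv2
a=cv2.imread("pics/w3.png")[85:230,235:430]
cv2.imwrite("pics/crop3.png",cv2.convertScaleAbs(cv2.resize(a,None,fx=4,fy=4,interpolation=cv2.INTER_CUBIC),alpha=1.3,beta=15))
```

```text
(no output)
```

View pics/crop3.png

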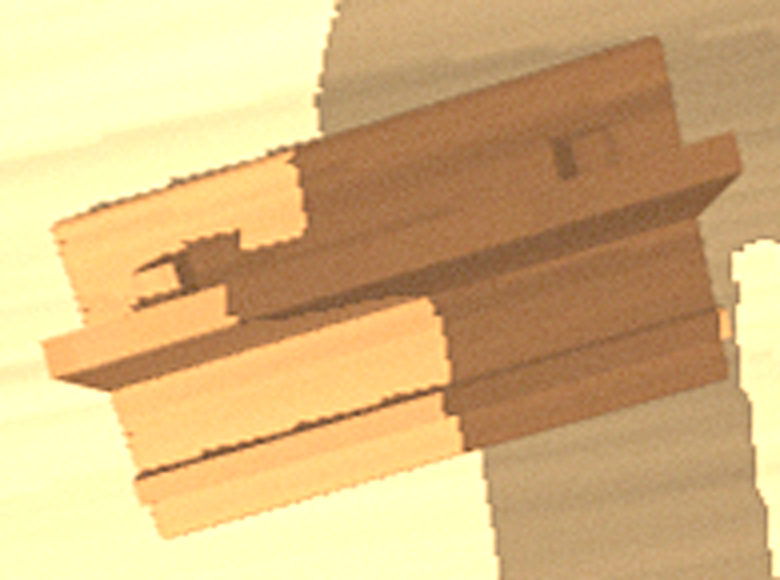

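Run:
```python
from h import *
import pickle
c=pickle.load(open("pics/w3.pkl","rb")); p=lambda x,y:(235+x/4,85+y/4)
E=dict(lip=((135,478),(720,308),30,-17),foot=((110,390),(695,216),20,9),top=((58,378),(742,172),78,24.5),back=((55,228),(658,38),10,None))
for n,(a,b,z,x) in E.items():
    A=onz(c,*p(*a),z);B=onz(c,*p(*b),z); d=A-B; th=np.arctan2(-d[0],d[1]); ux=np.array([np.cos(th),np.sin(th)])
    M=(A+B)[:2]/2; print(n,A[:2].round(1),B[:2].round(1),"len",np.linalg.norm(d).round(1),"yaw",np.degrees(th).round(2),"origin",(M-(x or 0)*ux).round(1))
```

```text
lip [ 559.4 -160.3] [ 577.5 -336.1] len 176.7 yaw 5.89 origin [ 585.4 -246.5]
foot [ 584.9 -157.2] [ 603.1 -334. ] len 177.7 yaw 5.89 origin [ 585.  -246.5]
top [ 599.6 -156.5] [ 618.  -332.7] len 177.1 yaw 5.98 origin [ 584.4 -247.2]
back [ 633.  -150.7] [ 652.4 -330.9] len 181.2 yaw 6.13 origin [ 642.7 -240.8]
```

```bash
python3 -m handwheel '[{"x":0,"y":0.2,"z":0,"ax":0,"ay":0,"az":0},{"x":0,"y":0.24,"z":0,"ax":0,"ay":0,"az":0},{"x":0,"y":0.24,"z":0,"ax":0,"ay":0,"az":0},{"x":0,"y":0.24,"z":0,"ax":0,"ay":0,"az":0},{"x":0,"y":0.24,"z":0,"ax":0,"ay":0,"az":0},{"x":-0.02,"y":0.24,"z":0,"ax":0,"ay":0,"az":0},{"x":-0.02,"y":0.24,"z":0,"ax":0,"ay":0,"az":0},{"x":-0.025,"y":0.24,"z":0,"ax":0,"ay":0,"az":0}]' 0
python3 -m handwheel '[{"x":0,"y":0.132,"z":0,"ax":0,"ay":0,"az":0},{"x":0,"y":0,"z":-0.1,"ax":0,"ay":0,"az":0},{"x":0,"y":0,"z":-0.2,"ax":0,"ay":0,"az":0},{"x":0,"y":0,"z":-0.15,"ax":0,"ay":0,"az":0},{"x":0,"y":0,"z":0,"ax":0,"ay":0,"az":0},{"x":0,"y":0,"z":0,"ax":0,"ay":0,"az":0},{"x":0,"y":0,"z":0,"ax":0,"ay":0,"az":0},{"x":0,"y":0,"z":0,"ax":0,"ay":0,"az":0}]' 0
python3 w.py w4
```

```text
clock: 9.1
position: [554.5, 155.4, 285.5]
ee_rot: [0.996, -0.092, 0.0, -0.0]
contact_force: [1.1, 0.4, -0.2]
gripper_width: 42.6
grasp_force: 0.0
clock: 9.9
position: [556.0, 180.3, 197.5]
ee_rot: [0.996, -0.092, 0.002, -0.001]
contact_force: [-0.3, 0.5, 0.6]
gripper_width: 42.8
grasp_force: 0.0
[556.  180.3 197.5] [[0.983, -0.184, 0.004], [-0.184, -0.983, 0.002], [0.003, -0.003, -1.0]] [ 0.59  0.34 -0.15  0.   -1.08  0.79] [637.5 163.4 339.5] [-0.32  0.06 -0.95]
```

View pics/w4.png

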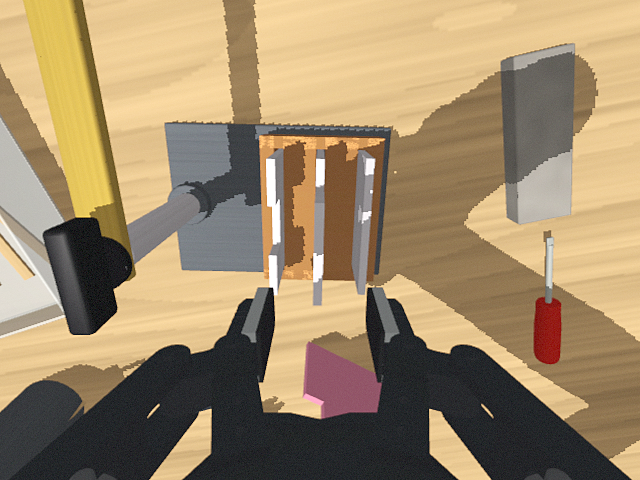

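Wrist view: the tongue strip at column 318 lies midway between the open fingers (columns 265–375), so I descend and grip.

```bash
python3 -m handwheel '[{"x":0,"y":0,"z":-0.2,"ax":0,"ay":0,"az":0},{"x":0,"y":0,"z":-0.18,"ax":0,"ay":0,"az":0},{"x":0,"y":0,"z":-0.06,"ax":0,"ay":0,"az":0},{"x":0,"y":0,"z":0,"ax":0,"ay":0,"az":0},{"x":0,"y":0,"z":0,"ax":0,"ay":0,"az":0},{"x":0,"y":0,"z":0,"ax":0,"ay":0,"az":0},{"x":0,"y":0,"z":0,"ax":0,"ay":0,"az":0},{"x":0,"y":0,"z":0,"ax":0,"ay":0,"az":0}]' 0
python3 -m handwheel '[{"x":0,"y":0,"z":0,"ax":0,"ay":0,"az":0},{"x":0,"y":0,"z":0,"ax":0,"ay":0,"az":0},{"x":0,"y":0,"z":0,"ax":0,"ay":0,"az":0},{"x":0,"y":0,"z":0,"ax":0,"ay":0,"az":0},{"x":0,"y":0,"z":0,"ax":0,"ay":0,"az":0},{"x":0,"y":0,"z":0,"ax":0,"ay":0,"az":0},{"x":0,"y":0,"z":0,"ax":0,"ay":0,"az":0},{"x":0,"y":0,"z":0,"ax":0,"ay":0,"az":0}]' -1
```

```text
clock: 10.75
position: [555.4, 180.2, 108.5]
ee_rot: [0.996, -0.092, 0.001, -0.001]
contact_force: [0.7, -1.1, -0.1]
gripper_width: 42.7
grasp_force: 0.0
clock: 11.55
position: [555.3, 180.6, 107.6]
ee_rot: [0.996, -0.092, 0.001, -0.001]
contact_force: [-0.9, 5.5, 1.5]
gripper_width: 4.7
grasp_force: 59.2
```

```bash
python3 -m handwheel '[{"x":0,"y":0,"z":0.05,"ax":0,"ay":0,"az":0},{"x":0,"y":0,"z":0.08,"ax":0,"ay":0,"az":0},{"x":0,"y":0,"z":0.1,"ax":0,"ay":0,"az":0},{"x":0,"y":0,"z":0.12,"ax":0,"ay":0,"az":0},{"x":0,"y":0,"z":0.15,"ax":0,"ay":0,"az":0},{"x":0,"y":0,"z":0.15,"ax":0,"ay":0,"az":0},{"x":0,"y":0,"z":0.1,"ax":0,"ay":0,"az":0},{"x":0,"y":0,"z":0.05,"ax":0,"ay":0,"az":0}]'
python3 w.py w5; python3 -c "from h import *; snap('side','pics/side5.png'); a=cv2.imread('pics/side5.png')[190:430,220:440]; b=cv2.imread('pics/w5.png'); b=cv2.resize(b,(480,360)); import numpy as np; C=np.zeros((360,810,3),np.uint8); C[:,:330]=cv2.resize(a,(330,360)); C[:,330:]=b; cv2.imwrite('pics/c5.png',C[:,:800])"
```

```text
clock: 12.35
position: [554.8, 178.7, 268.4]
ee_rot: [0.996, -0.092, 0.0, 0.001]
contact_force: [-0.4, -0.4, -1.7]
gripper_width: 5.3
grasp_force: 59.2
[554.8 178.7 268.4] [[0.983, -0.184, 0.0], [-0.184, -0.983, -0.001], [0.0, 0.001, -1.0]] [ 0.59  0.29 -0.04  0.   -1.24  0.8 ] [636.8 162.3 410.2] [-0.32  0.06 -0.94]
```

View pics/c5.png

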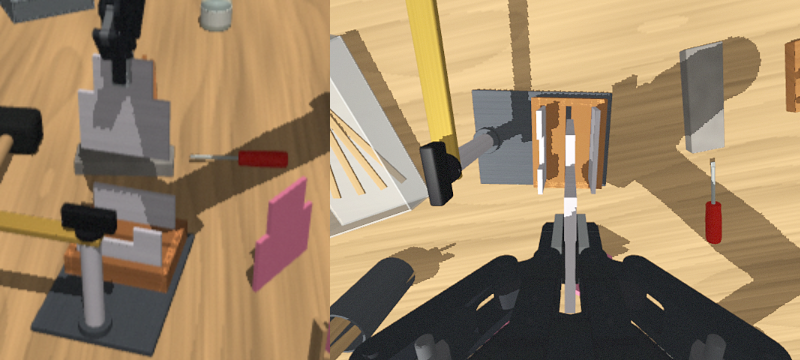

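The side view shows the tongued plate held upright above the rack. The plain and notched plates are still in their slots and the keeper is open.

```bash
python3 -m handwheel '[{"x":0.02,"y":-0.12,"z":0,"ax":0,"ay":0,"az":0},{"x":0.032,"y":-0.22,"z":0,"ax":0,"ay":0,"az":-0.06},{"x":0.032,"y":-0.235,"z":0,"ax":0,"ay":0,"az":-0.09},{"x":0.032,"y":-0.235,"z":0,"ax":0,"ay":0,"az":-0.09},{"x":0.032,"y":-0.235,"z":0,"ax":0,"ay":0,"az":-0.09},{"x":0.032,"y":-0.235,"z":0,"ax":0,"ay":0,"az":-0.09},{"x":0.032,"y":-0.235,"z":0,"ax":0,"ay":0,"az":-0.09},{"x":0.032,"y":-0.235,"z":0,"ax":0,"ay":0,"az":-0.09}]'
python3 -m handwheel '[{"x":0.032,"y":-0.22,"z":0,"ax":0,"ay":0,"az":-0.09},{"x":0.014,"y":-0.13,"z":0,"ax":0,"ay":0,"az":-0.09},{"x":0,"y":0,"z":0,"ax":0,"ay":0,"az":-0.037},{"x":0,"y":0,"z":0,"ax":-0.0087,"ay":0.083,"az":0},{"x":0,"y":0,"z":0,"ax":-0.0087,"ay":0.083,"az":0},{"x":0,"y":0,"z":0,"ax":0,"ay":0,"az":0},{"x":0,"y":0,"z":0,"ax":0,"ay":0,"az":0},{"x":0,"y":0,"z":0,"ax":0,"ay":0,"az":0}]'
cat > s.py <<'E'
from h import *
s=arm.read_state(); M=R.from_quat(s["ee_rot"]).as_matrix(); P=s["position"]
y=np.radians(5.95); S=np.array([[np.cos(y),-np.sin(y),0],[np.sin(y),np.cos(y),0],[0,0,1]]); O=np.array([585,-246.7,0])
b=S.T@(P+97.6*M[:,2]-O); A=S.T@M
print("pos",P.round(1),"bottom in stand",b.round(1)," tilt",np.degrees(np.arctan2(-A[0,2],-A[2,2])).round(2),"roll",np.degrees(np.arctan2(A[1,2],-A[2,2])).round(2),"yaw of tool y",np.degrees(np.arctan2(A[1,1],A[0,1])).round(2),"F",(S.T@s["contact_force"]).round(1),"j",s["joints"].round(2))
E
python3 s.py
```

```text
clock: 13.25
position: [602.3, -172.1, 264.6]
ee_rot: [0.844, -0.537, -0.002, 0.001]
contact_force: [0.9, 0.7, -0.7]
gripper_width: 5.2
grasp_force: 59.1
clock: 14.05
position: [612.2, -240.3, 266.7]
ee_rot: [0.736, -0.664, -0.088, 0.097]
contact_force: [0.1, -0.3, -1.0]
gripper_width: 5.1
grasp_force: 59.8
pos [ 612.2 -240.3  266.7] bottom in stand [  2.4   3.6 172.5]  tilt 15.06 roll 0.01 yaw of tool y 179.91 F [ 0.1 -0.3 -1. ] j [-0.1   0.55  0.32  0.05 -1.6   0.2 ]
```

```bash
python3 -m handwheel '[{"x":-0.01,"y":-0.015,"z":-0.12,"ax":0,"ay":0,"az":0},{"x":0,"y":0,"z":-0.2,"ax":0,"ay":0,"az":0},{"x":0,"y":0,"z":-0.2,"ax":0,"ay":0,"az":0},{"x":0,"y":0,"z":-0.1,"ax":0,"ay":0,"az":0},{"x":0,"y":0,"z":-0.04,"ax":0,"ay":0,"az":0},{"x":0,"y":0,"z":0,"ax":0,"ay":0,"az":0},{"x":0,"y":0,"z":0,"ax":0,"ay":0,"az":0},{"x":0,"y":0,"z":0,"ax":0,"ay":0,"az":0}]'
python3 s.py
python3 -m handwheel '[{"x":0,"y":0,"z":-0.02,"ax":0,"ay":0,"az":0},{"x":0,"y":0,"z":-0.02,"ax":0,"ay":0,"az":0},{"x":0,"y":0,"z":-0.015,"ax":0,"ay":0,"az":0},{"x":0,"y":0,"z":-0.01,"ax":0,"ay":0,"az":0},{"x":0,"y":0,"z":0,"ax":0,"ay":0,"az":0},{"x":0,"y":0,"z":0,"ax":0,"ay":0,"az":0},{"x":0,"y":0,"z":0,"ax":0,"ay":0,"az":0},{"x":0,"y":0,"z":0,"ax":0,"ay":0,"az":0}]'
python3 s.py
```

```text
clock: 14.85
position: [611.9, -243.4, 137.6]
ee_rot: [0.736, -0.664, -0.086, 0.096]
contact_force: [-0.9, -0.3, -1.8]
gripper_width: 4.9
grasp_force: 59.9
pos [ 611.9 -243.4  137.6] bottom in stand [ 2.2  0.3 43.3]  tilt 14.79 roll -0.09 yaw of tool y 179.91 F [-0.9 -0.3 -1.8] j [-0.11  0.63  0.14  0.06 -1.33  0.19]
clock: 15.65
position: [611.0, -243.2, 122.5]
ee_rot: [0.736, -0.664, -0.087, 0.097]
contact_force: [0.1, 0.5, -2.2]
gripper_width: 5.2
grasp_force: 60.0
pos [ 611.  -243.2  122.5] bottom in stand [ 1.   0.8 28.2]  tilt 15.0 roll -0.02 yaw of tool y 179.91 F [ 0.1  0.5 -2.2] j [-0.11  0.64  0.12  0.06 -1.31  0.19]
```

```bash
python3 -m handwheel '[{"x":0,"y":0,"z":-0.015,"ax":0,"ay":0,"az":0},{"x":0,"y":0,"z":-0.01,"ax":0,"ay":0,"az":0},{"x":0,"y":0,"z":-0.005,"ax":0,"ay":0,"az":0},{"x":0,"y":0,"z":-0.005,"ax":0,"ay":0,"az":0},{"x":0,"y":0,"z":0,"ax":0,"ay":0,"az":0},{"x":0,"y":0,"z":0,"ax":0,"ay":0,"az":0},{"x":0,"y":0,"z":0,"ax":0,"ay":0,"az":0},{"x":0,"y":0,"z":0,"ax":0,"ay":0,"az":0}]'
python3 s.py
```

```text
clock: 16.45
position: [610.9, -243.1, 115.4]
ee_rot: [0.736, -0.664, -0.087, 0.097]
contact_force: [0.3, -0.6, -1.8]
gripper_width: 5.1
grasp_force: 60.1
pos [ 610.9 -243.1  115.4] bottom in stand [ 0.8  0.9 21.1]  tilt 15.02 roll -0.01 yaw of tool y 179.92 F [ 0.2 -0.6 -1.8] j [-0.11  0.65  0.11  0.06 -1.29  0.19]
```

Now I push toward the board in small steps until I feel contact.

```bash
python3 -m handwheel '[{"x":0.01,"y":0.001,"z":0,"ax":0,"ay":0,"az":0},{"x":0,"y":0,"z":0,"ax":0,"ay":0,"az":0},{"x":0.008,"y":0.001,"z":0,"ax":0,"ay":0,"az":0},{"x":0,"y":0,"z":0,"ax":0,"ay":0,"az":0},{"x":0.005,"y":0,"z":0,"ax":0,"ay":0,"az":0},{"x":0,"y":0,"z":0,"ax":0,"ay":0,"az":0},{"x":0,"y":0,"z":0,"ax":0,"ay":0,"az":0},{"x":0,"y":0,"z":0,"ax":0,"ay":0,"az":0}]'
python3 s.py
```

```text
clock: 17.25
position: [615.5, -242.7, 115.3]
ee_rot: [0.736, -0.664, -0.087, 0.097]
contact_force: [0.0, 0.8, -2.0]
gripper_width: 5.1
grasp_force: 59.9
pos [ 615.5 -242.7  115.3] bottom in stand [ 5.4  0.8 21. ]  tilt 15.02 roll -0.01 yaw of tool y 179.92 F [ 0.1  0.8 -2. ] j [-0.11  0.66  0.13  0.06 -1.3   0.19]
```

```bash
python3 -m handwheel '[{"x":0.005,"y":0,"z":-0.004,"ax":0,"ay":0,"az":0},{"x":0,"y":0,"z":0,"ax":0,"ay":0,"az":0},{"x":0.005,"y":0,"z":-0.003,"ax":0,"ay":0,"az":0},{"x":0,"y":0,"z":0,"ax":0,"ay":0,"az":0},{"x":0,"y":0,"z":0,"ax":0,"ay":0,"az":0},{"x":0,"y":0,"z":0,"ax":0,"ay":0,"az":0},{"x":0,"y":0,"z":0,"ax":0,"ay":0,"az":0},{"x":0,"y":0,"z":0,"ax":0,"ay":0,"az":0}]'
python3 s.py
```

```text
clock: 18.05
position: [616.9, -242.9, 114.7]
ee_rot: [0.736, -0.664, -0.088, 0.098]
contact_force: [-2.6, 1.7, 5.3]
gripper_width: 5.0
grasp_force: 60.7
pos [ 616.9 -242.9  114.7] bottom in stand [ 6.7  0.4 20.5]  tilt 15.1 roll -0.02 yaw of tool y 179.92 F [-2.4  2.   5.3] j [-0.11  0.66  0.13  0.06 -1.3   0.19]
```

```bash
python3 -m handwheel '[{"x":0,"y":0,"z":0,"ax":0,"ay":0,"az":0},{"x":0,"y":0,"z":0,"ax":0,"ay":0,"az":0},{"x":0,"y":0,"z":0,"ax":0,"ay":0,"az":0},{"x":0,"y":0,"z":0,"ax":0,"ay":0,"az":0},{"x":0,"y":0,"z":0,"ax":0,"ay":0,"az":0},{"x":0,"y":0,"z":0,"ax":0,"ay":0,"az":0},{"x":0,"y":0,"z":0,"ax":0,"ay":0,"az":0},{"x":0.013,"y":0.001,"z":0.048,"ax":0,"ay":0,"az":0}]' -0.2
python3 -m handwheel '[{"x":0.026,"y":0.003,"z":0.097,"ax":0,"ay":0,"az":0},{"x":0.039,"y":0.004,"z":0.145,"ax":0,"ay":0,"az":0},{"x":0.052,"y":0.005,"z":0.193,"ax":0,"ay":0,"az":0},{"x":0.052,"y":0.005,"z":0.193,"ax":0,"ay":0,"az":0},{"x":0,"y":0,"z":0.15,"ax":0,"ay":0,"az":0},{"x":0,"y":0,"z":0,"ax":0,"ay":0,"az":0},{"x":0,"y":0,"z":0,"ax":0,"ay":0,"az":0},{"x":0,"y":0,"z":0,"ax":0,"ay":0,"az":0}]'
python3 w.py w9
python3 - <<'E'
from h import *
a=snap("scene","pics/scene9.png");b=snap("side","pics/side9.png");w=cv2.imread("pics/w9.png")
C=np.zeros((600,800,3),np.uint8)
C[:300,:400]=cv2.resize(w,(400,300)); C[:300,400:]=cv2.resize(b[180:420,190:510],(400,300))
C[300:,:400]=cv2.resize(a[220:370,220:420],(400,300)); C[300:,400:]=cv2.resize(b[180:285,255:395],(400,300),interpolation=cv2.INTER_CUBIC)
cv2.imwrite("pics/c9.png",C)
E
```

```text
clock: 18.85
position: [619.1, -242.3, 122.4]
ee_rot: [0.736, -0.664, -0.089, 0.098]
contact_force: [0.5, -0.4, -0.7]
gripper_width: 34.1
grasp_force: 0.0
clock: 19.65
position: [653.4, -238.9, 278.2]
ee_rot: [0.736, -0.664, -0.088, 0.098]
contact_force: [-0.4, 0.2, -0.4]
gripper_width: 34.1
grasp_force: 0.0
[ 653.4 -238.9  278.2] [[0.102, -0.96, -0.26], [-0.995, -0.099, -0.026], [-0.0, 0.261, -0.965]] [-0.1   0.63  0.48  0.05 -1.68  0.2 ] [ 698.2 -320.2  415. ] [-0.28  0.3  -0.91]
```

View pics/c9.png

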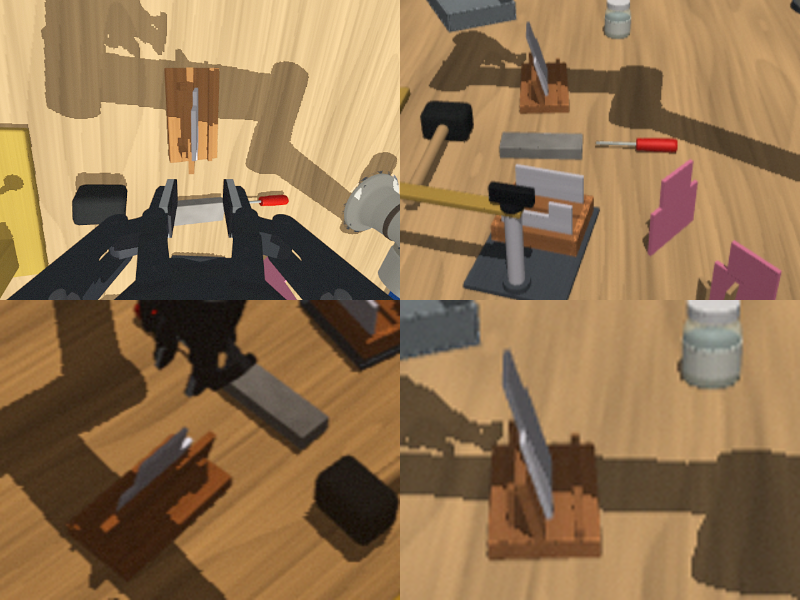

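The final views show the template leaning back against the board, tongue up and behind the lip (composite (525,430)). The keeper is open, the other two templates are in their slots, and the loose things haven't moved.

```bash
python3 -c "from bench import arm; print(arm.job_done())"
```

```text
the job is handed in; nothing more can be done
None
```

The job is handed in at about 20 s: keeper left open, tongued template released tongue-up on the stand behind the lip and leaning against the board, with the other two templates and the loose things left where they were.

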